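# Stack a settlement tile and spacer on the culture rod and fit the end cap

## Robot

A 6-joint arm with a two-finger parallel gripper is mounted at the origin on a cart in front of the work surface, level with it; the furniture and walls round the work are solid. World frame = base frame: x ahead of the robot, y to its left, z up, the work surface at z = 0. Lengths are in m, angles in rad, forces in N, time in s.
With the tool pointing down it reaches from about 0.375 to 0.9 m from the base axis. Payload 3.1 kg.
Tool frame: the origin (TCP) lies between the finger pads; the fingertips stand 11 mm ahead of it and the grasp point (between the pads) lies 8 mm behind it (bot.tip_reach is the distance from the TCP to the fingertips, in m); x points along the fingers, y is the direction in which the jaws open and shut, and the axes are right-handed (so a half turn about x gives the same grasp; the last joint's range is limited). The gripper opens to 85 mm and grips with 20 to 120 N. Pads are 22 mm wide; open, the fingers measure 114 mm over their backs; the gripper's body (76 mm by 85 mm) begins 54 mm behind the grasp point. The pads swing forward as they close: fully open they stand 13 mm farther back than shut.
Start: joints at [0.931, 0.527, 1.433, -0, 1.181, -0.178], TCP at [0.278, 0.56, 0.242] pointing down, gripper open.
Joint ranges: [-3.08, 3.08], [-0.75, 2.2], [0.22, 2.44], [-1.43, 4.57], [0, 2.65], [-2.85, 2.85]. Speed limits (rad/s): [2.79, 2.79, 3.14, 3.14, 3.14, 3.14].

## Interface

Orientations are given as [roll, pitch, yaw] about the fixed x, y, z axes, in that order (R = Rz(yaw) Ry(pitch) Rx(roll)).
In Python, from bench import bot gives the robot as it stands. The module is installed in compiled form; this text tells all that it offers.
- The arm moves only by the tool step_arm, never from a script. Its argument "moves" is a list that holds one entry, the list of rows, each a list of 5 numbers: the shift along the world's x, y, z in cm, then the turn about the world's z in rad, then the finger opening in cm, from 0 to 8.54. A call has exactly 10 rows; each row shifts and turns the commanded pose from where the row before left it; what a row does not reach is not made up. A row lasts 1/12 s, in which the tool goes at most 41.7 mm and 7.16 degrees, less where a joint would pass 70% of its speed; a pose out of reach is approached as far as the arm can. A call is refused whole if a number of a shift passes 4.17 or a number of a turn 0.125, either way. A call with a gripper value outside its range is refused whole. The fingers move at their own pace and stop on an object; "grip_force" is the grip in N (left out, the last holds). Time passes only in rows, so rows that do not move let the fingers close, or fill a call up. It gives the time, the measured TCP pose, the force and the opening at its end, in the units of the state.
- bot.get_obs(): the state, without advancing time (a new reading comes with each control period).
- bot.camera(name): name is "scene" or "top"; returns the picture (480x640x3 uint8, red, green, blue); there is no depth.
- bot.calibration(name): a dict with "K" (3x3 intrinsics, pixels), "k1" (the pictures are not rectified: a ray, as slopes to the right and down, at radius r is drawn at 1 + k1 r^2 times it, then the intrinsics apply), "origin" and "orientation" of the camera in the world. Camera axes: x right, y up, looking along -z (the intrinsics and any distortion apply to the point x, -y, -z); pixel columns grow to the right and rows downward; lengths in m; the calibration is good to about 2 mm. A picture is of the moment at which its call begins. calibration takes no time and is no camera call.
- bot.sign_off(): hands the job in, once; it reports no verdict.
The state is a dict: "clock": time; "qpos": joint angles; "joint_vel": joint speeds; "joint_torque": joint torques, N m; "ee_pos": TCP position; "tcp_rot": TCP orientation; "wrist_force": force on the tool from outside, world axes, zero at the start; "ft_torque": the same for the moment, N m; "opening": finger opening in m.
Only numpy, scipy, OpenCV 4.12 (cv2) and the standard library are available. Lean on these libraries where they do the work, as an engineer would, in place of code of your own. Each camera call takes 0.05 s, during which the arm holds its last target.

## Task

Thread the terracotta settlement tile onto the stand's horizontal rod first, then the white spacer, then push the orange end cap on against the spring until it snaps in behind the catch and holds the stack. The rod is slewed a little in its swivel, so feel for it and go gently: never press hard on the stand or rod, and leave the three bottles standing where they are.

Things in the scene. Friction and masses are not known exactly. Their poses are not given: they have to be found in the camera images.
- stand: Rod stand: grey base plate 150 x 66 x 12 mm, aluminium post 30 mm wide, dark swivel head 30 mm across (top 124 mm above the bench). Origin: on the bench under the swivel axis; z up. A level polished (slippery) steel rod, 12 mm thick, axis 105 mm above the bench, runs from the swivel axis nominally along the stand's -x to a blunt free end (rim rounded 1 mm) 150 mm away, facing the robot.
- rod_end (a point): NOMINAL place of the rod's free end (on its axis, 150 mm from the swivel axis), fixed to the stand, axes as the stand's. The stiff swivel (3 N m) was left turned by an unknown angle up to 0.07 rad either way about the vertical, so the real end lies up to 10.5 mm to the left or right of this point, and the rest of the rod in proportion: feel or look for it. Its height is true.
- disc (a point): Nominal centre of the front face of the black spring-backed disc on the rod (34 mm across), 50 mm from the swivel axis along the rod, at rest; turned aside with the rod. It pushes back with 2 N at first and 0.25 N more per mm, travel 22 mm, damped (1 N more per 10 mm/s).
- catch (a point): Nominal place, on the rod's axis, of the square locking face of the brass spring catch: 119 mm from the swivel axis; turned aside with the rod. The catch (5 mm wide) stands 5.5 mm out of the rod's underside; its ramp faces the free end and starts 135 mm from it. It gives way to parts pushed towards the swivel (under 10 N); tile and spacer also push it aside and lie beyond it.
- cap_home (a point): Nominal centre of the cap's hole once snapped in, on the rod's axis 107 mm from the swivel axis (turned aside with the rod; released parts hang 1 to 2 mm lower). The cap must first be pushed 1 to 4 mm nearer the swivel, then springs back against the catch. Tile and spacer then lie behind it, centres 55 and 81 mm from the swivel axis.
- tile: Terracotta-coloured settlement tile block with three dark grooves on top, 40 mm wide (its own y), 44 mm high (z), 26 mm thick (x), about 90 g, standing upright on the bench; a round 16 mm hole runs right through it along its own x, centred 22 mm above its underside, rims chamfered 1 mm. Front and back are alike. Origin: centre of the underside.
- spacer: White plastic spacer block with a grey strip on top, 38 mm wide (its own y), 44 mm high (z), 26 mm thick (x), about 50 g, standing upright on the bench; a round 16 mm hole runs right through it along its own x, centred 22 mm above its underside, rims chamfered 1 mm. Front and back are alike. Origin: centre of the underside.
- cap: Orange plastic push-fit end cap with five ribs on top, 38 mm wide (its own y), 44 mm high (z), 24 mm thick (x), about 40 g, standing upright on the bench; a round 15 mm hole runs right through it along its own x, centred 22 mm above its underside, rims chamfered 1 mm. Front and back are alike. Origin: centre of the underside.
- tile_bore (a point): Centre of the tile's hole, halfway through; x along the hole.
- spacer_bore (a point): Centre of the spacer's hole, halfway through; x along the hole.
- cap_bore (a point): Centre of the cap's hole, halfway through; x along the hole.
- blue_vial: Bystander: small glass vial with a blue lid, 27 mm across, 68 mm high, upright. Origin: centre of the underside.
- red_bottle: Bystander: white reagent bottle with a red cap, 30 mm across, 85 mm high, upright. Origin: centre of the underside.
- amber_bottle: Bystander: amber dropper bottle with a black top, 34 mm across, 112 mm high, upright. Origin: centre of the underside.
Things that resemble listed ones, but are neither listed nor needed, are in the scene too. Several things have the shape of the cap; the one meant has the colours described above.

How it is judged:
On the way, in this order (a step that is already met when the one before it is completed fails the run):
1. the tile is threaded on the rod, past the catch (x of tile_bore in the frame of stand between -0.105 and -0.03 m and y of tile_bore in the frame of stand between -0.016 and 0.016 m and z of tile_bore in the frame of stand between 0.098 and 0.11 m), for 0.2 s.
2. the spacer is threaded on the rod in front of the tile, past the catch (x of tile_bore in the frame of stand between -0.09 and -0.03 m and y of tile_bore in the frame of stand between -0.016 and 0.016 m and z of tile_bore in the frame of stand between 0.098 and 0.11 m and x of spacer_bore in the frame of stand between -0.105 and -0.05 m and y of spacer_bore in the frame of stand between -0.016 and 0.016 m and z of spacer_bore in the frame of stand between 0.098 and 0.11 m), for 0.2 s.
At the end, for the whole second after the job is handed in: Tile, spacer, cap hang on the rod in that order from the swivel, released, slower than 20 mm/s, hole centres 98-110 mm high, within 16 mm of the stand's middle plane and at most 60.5, 86.5 and 108.5 mm (cap snapped behind the catch) along the stand's -x from the swivel axis (x of tile_bore in the frame of stand between -0.0605 and -0.03 m and y of tile_bore in the frame of stand between -0.016 and 0.016 m and z of tile_bore in the frame of stand between 0.098 and 0.11 m and x of spacer_bore in the frame of stand between -0.0865 and -0.06 m and y of spacer_bore in the frame of stand between -0.016 and 0.016 m and z of spacer_bore in the frame of stand between 0.098 and 0.11 m and x of cap_bore in the frame of stand between -0.1085 and -0.09 m and y of cap_bore in the frame of stand between -0.016 and 0.016 m and z of cap_bore in the frame of stand between 0.098 and 0.11 m and linear speed of each of tile, spacer, cap below 0.02 m/s); the robot touches nothing.
It fails at once if more than 25 N on the stand, rod or disc (contact force between stand and anything else above 25 N).
It fails at once if the blue-lidded vial is moved more than 20 mm or tipped (distance of blue_vial from where it was at the start of the episode above 0.02 m or angle between blue_vial's own z axis and vertical above 0.5 rad).
It fails at once if the red-capped bottle is moved more than 20 mm or tipped (distance of red_bottle from where it was at the start of the episode above 0.02 m or angle between red_bottle's own z axis and vertical above 0.5 rad).
It fails at once if the amber bottle is moved more than 20 mm or tipped (distance of amber_bottle from where it was at the start of the episode above 0.02 m or angle between amber_bottle's own z axis and vertical above 0.5 rad).
It also fails if it takes over 72 s, if anything falls off the work surface, if the arm or the gripper's body presses on something with over 40 N, if the wrist force passes 120 N, or if a joint passes its speed limit or range.

## Working session

There is one attempt and no reset: what is moved stays moved. The work goes in short steps, Python scripts to look and compute and a tool call to move; the robot and the scene stay as the last step left them, time stands still between calls to the robot, and variables do not carry over. Pictures are saved under pics/ and viewed, and the job is handed in when it is done.

Besides the shell and the picture viewer there is one more tool, called after "Emit:" in YAML: its name, and indented under it one key for each argument. step_arm: Moves the arm, as the interface text tells. Its arguments: {"type":"object","properties":{"moves":{"type":"array"},"grip_force":{"type":"number"}},"required":["moves"]}

```bash
mkdir -p pics
python3 - <<'E'
from bench import bot
import cv2
for n in("scene","top"):
    im=bot.camera(n); cv2.imwrite(f"pics/{n}0.png",im[:,:,::-1]); c=bot.calibration(n); print(n,c)
print(bot.get_obs())
E
```

```text
scene {'K': array([[469.83207907,   0.        , 308.41564024],
       [  0.        , 469.83207907, 241.92229796],
       [  0.        ,   0.        ,   1.        ]]), 'k1': 0.012834144469204424, 'origin': array([-0.11788988, -0.52693565,  0.77576486]), 'orientation': array([ 0.89665438, -0.00712578, -0.91700849])}
top {'K': array([[440.45750087,   0.        , 318.48829798],
       [  0.        , 440.45750087, 244.42230648],
       [  0.        ,   0.        ,   1.        ]]), 'k1': -0.1098885750015644, 'origin': array([ 0.41795053, -0.02493587,  0.99768251]), 'orientation': array([ 0.15902579,  0.00514759, -1.58432064])}
{'clock': 0.1, 'qpos': array([ 9.31494527e-01,  5.28364334e-01,  1.43376401e+00,  1.18005442e-05,
        1.18138908e+00, -1.78516781e-01]), 'joint_vel': array([-2.88379568e-04, -3.43009037e-03, -2.62863568e-03,  4.51120278e-04,
       -8.82230385e-05, -1.61590290e-03]), 'joint_torque': array([ 4.74050665e-06, -4.43299055e+01, -1.78589630e+01, -2.00702734e-04,
        3.79034725e-03, -1.24467519e-06]), 'ee_pos': array([0.27751616, 0.55932549, 0.24144012]), 'tcp_rot': array([-1.75498044,  1.56887152, -2.21576995]), 'wrist_force': array([-0.47536312, -0.3023666 ,  0.30754163]), 'ft_torque': array([ 0.05038455, -0.03807975, -0.00605445]), 'opening': 0.08485627761557446}
```

View pics/scene0.png

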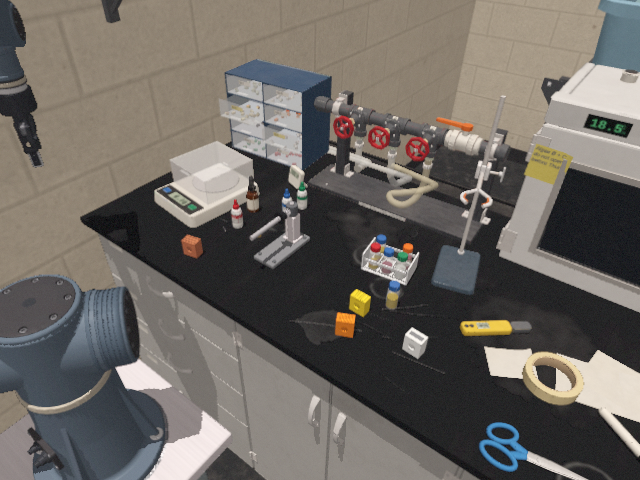

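View pics/top0.png

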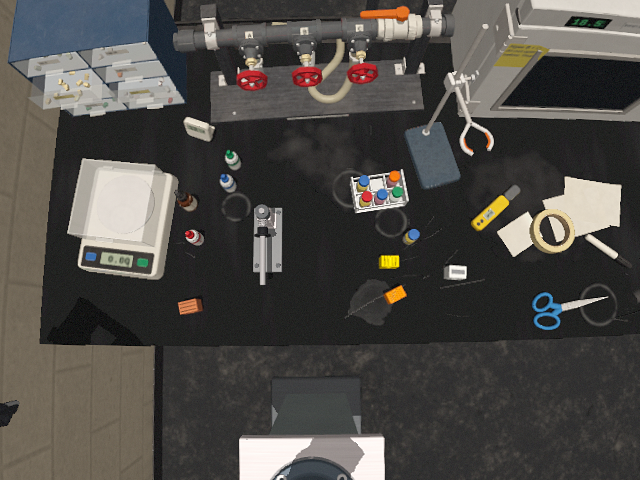

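The top view looks down with +x up and +y to the left.
- Tile: terracotta block at top (190,306). Nothing else looks like it.
- Spacer: white block with a grey strip at (456,272). The white timer at (199,129) is a different shape.
- Cap: orange block at (396,295). The yellow block at (389,262) is a decoy of the same shape.

Next I'll check these in close crops.

```bash
cat > h.py <<'E'
import numpy as np, cv2
from bench import bot
from scipy.spatial.transform import Rotation as R
def ray(n,uv):
    c=bot.calibration(n);K=c["K"];d=np.array([(uv[0]-K[0,2])/K[0,0],(uv[1]-K[1,2])/K[1,1]])
    s=d.copy()
    for _ in range(20): s=d/(1+c["k1"]*(s@s))
    v=R.from_euler("xyz",c["orientation"]).apply([s[0],-s[1],-1]); return np.array(c["origin"]),v
def onz(n,uv,z):
    o,v=ray(n,uv); return o+v*(z-o[2])/v[2]
def proj(n,p):
    c=bot.calibration(n);K=c["K"]
    q=R.from_euler("xyz",c["orientation"]).inv().apply(np.array(p)-c["origin"]); s=np.array([q[0],-q[1]])/-q[2]
    s=s*(1+c["k1"]*(s@s)); return np.array([K[0,0]*s[0]+K[0,2],K[1,1]*s[1]+K[1,2]])
def two(u1,u2):
    a,u=ray("scene",u1);b,v=ray("top",u2)
    t=np.linalg.lstsq(np.c_[u,-v],b-a,rcond=None)[0]; p=a+u*t[0];q=b+v*t[1]; return (p+q)/2,np.linalg.norm(p-q)
E
python3 - <<'E'
from h import *
t=cv2.imread("pics/top0.png");s=cv2.imread("pics/scene0.png")
def cr(im,x,y,w=40): return cv2.resize(im[y-w:y+w,x-w:x+w],(260,260),interpolation=cv2.INTER_CUBIC)
a=np.hstack([cr(t,190,306,24),cr(t,456,272,24),cr(t,396,290,24)])
b=np.hstack([cr(s,192,246,24),cr(s,415,343,24),cr(s,346,325,24)])
cv2.imwrite("pics/c1.png",np.vstack([a,b]))
cv2.imwrite("pics/c2.png",np.hstack([cv2.resize(t[195:285,235:305],(400,514),interpolation=cv2.INTER_CUBIC),cv2.resize(s[200:275,245:315],(400,514),interpolation=cv2.INTER_CUBIC)]))
E
```

```text
(no output)
```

View pics/c1.png

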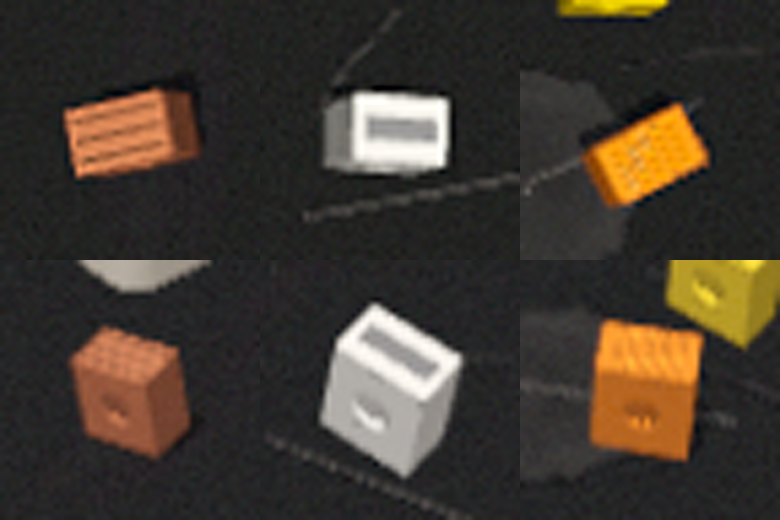

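View pics/c2.png

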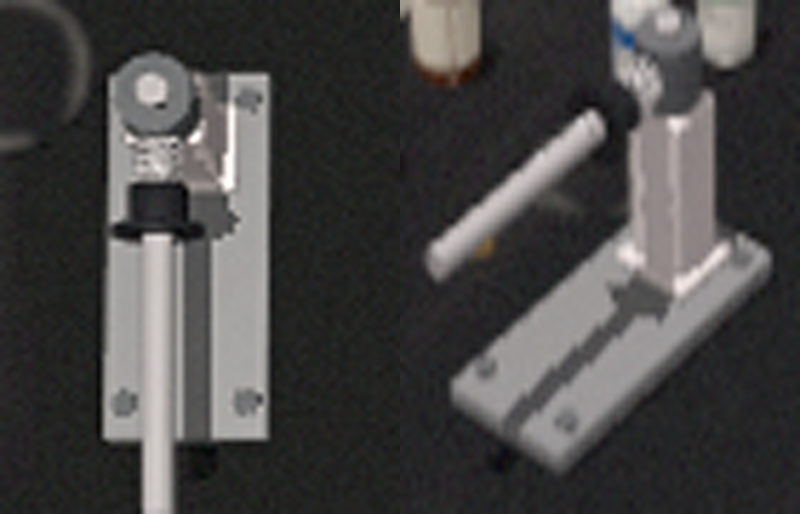

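Run:
```python
from h import *
t=cv2.imread("pics/top0.png")
hsv=cv2.cvtColor(t,cv2.COLOR_BGR2HSV)
for nm,(x,y) in dict(tile=(190,306),spacer=(456,272),cap=(396,295)).items():
    sub=hsv[y-14:y+15,x-16:x+17]
    v=sub[:,:,2];print(nm)
    for r in v[::1]: print(" ".join("%3d"%q for q in r))
```

```text
tile
 37  36  34  32  37  36  35  37  36  34  41  34  38  38  33  37  37  35  35  39  37  36  37  36  36  35  40  37  38  37  37  37  39
 31  35  33  38  37  34  35  34  36  31  39  33  36  37  36  36  37  43  39  36  30  39  37  39  39  38  33  35  37  38  35  42  41
 33  37  34  33  36  30  34  34  34  35  38  38  35  37  36  35  35  38  39  38  37  36  37  35  40  36  34  38  32  37  38  38  33
 31  37  34  34  38  36  35  36  33  38  33  32  33  35  34  40  38  36  38  36  38  39  39  39  28  29  25  26  33  39  34  35  39
 34  41  37  41  30  36  37  35  30  38  31  32  35  35  37  37  37  36  39  36  32  29  27  28  19  26  24  20  35  37  35  34  34
 33  31  30  33  35  31  37  33  33  34  36  38  36  42  38  35  26  29  25  18  22  22  18  19  19  15  28  20  26  29  38  37  35
 36  37  37  39  31  40  34  33  37  38  32  24  25  25  26  24  20  18  19  49 112  81  39  39  32  19  21  19  26  38  39  40  37
 37  30  35  37  32  34  32  36  35  32  29  19  20   9  22  44 102 158 200 212 218 184 115  83  83  85  81  31  15  38  37  38  37
 35  35  36  32  33  33  31  29  32  30
[... 9699 characters left out ...]
  36  35  37  29  35  33  40  36  34  38
 53  52  53  51  51  52  57  58  59  58  58  60  43  36  37  35  33  37  37  33  37  34  34  36  39  30  34  37  28  33  38  34  32
 51  53  52  56  54  55  55  57  63  60  61  49  36  34  36  35  35  34  36  33  36  38  32  40  33  29  33  34  32  37  31  39  32
 51  50  55  55  57  55  58  56  63  62  57  40  28  37  34  34  39  31  35  35  35  36  35  36  36  32  37  38  33  39  36  34  36
 48  54  51  57  57  58  62  59  61  60  52  48  32  37  34  33  33  34  35  34  34  32  37  36  33  37  34  30  32  34  37  34  35
 53  50  53  56  56  60  58  61  60  61  55  41  31  37  27  36  34  36  34  37  31  36  35  33  35  33  37  36  36  35  31  36  36
```

Run:
```python
from h import *
t=cv2.imread("pics/top0.png")
v=cv2.cvtColor(t,cv2.COLOR_BGR2HSV)[:,:,2]
for nm,(x,y),th,yel in [("tile",(188,306),130,0),("spacer",(456,272),195,0),("cap",(396,295),170,0)]:
    w=20
    m=np.uint8(v[y-w:y+w+1,x-w:x+w+1]>th)*255
    if nm=="cap": m[:8]=0
    m=cv2.resize(cv2.morphologyEx(m,cv2.MORPH_CLOSE,np.ones((3,3))),None,fx=1,fy=1)
    if nm=="spacer": m=cv2.morphologyEx(m,cv2.MORPH_CLOSE,np.ones((7,7)))
    c=max(cv2.findContours(m,0,2)[0],key=cv2.contourArea)
    pts=c[:,0].astype(np.float32)+[x-w,y-w]
    P=np.array([onz("top",p,.044) for p in pts])
    r=cv2.minAreaRect(np.float32(P[:,:2]*1000)); print(nm,r,cv2.contourArea(c))
    b=cv2.boxPoints(r); 
    mo=cv2.moments(c); cen=(mo["m10"]/mo["m00"]+x-w,mo["m01"]/mo["m00"]+y-w); print(" centroid",cen,onz("top",cen,.044)[:2]*1000)
    e=[(b[i+1]-b[i]) for i in range(3)]; L=max(e,key=np.linalg.norm); print(" long axis dir",np.degrees(np.arctan2(L[1],L[0])))
    # scene cross-check: center of top
    print(" scene px of est top centre", proj("scene",[r[0][0]/1000,r[0][1]/1000,.044]))
```

```text
tile ((438.6265563964844, 264.17462158203125), (28.586528778076172, 41.00566482543945), 11.216036796569824) 212.5
 centroid (187.6949019607843, 306.3325490196078) [438.75517232 264.02670394]
 long axis dir 101.21601
 scene px of est top centre [190.63052203 239.50704228]
spacer ((506.33026123046875, -325.0345458984375), (36.388301849365234, 26.889646530151367), 85.22770690917969) 180.0
 centroid (457.10370370370373, 271.56944444444446) [ 506.30565064 -325.23642916]
 long axis dir 85.22764
 scene px of est top centre [415.49447701 335.38881238]
cap ((459.6084289550781, -187.38250732421875), (24.942813873291016, 39.21512985229492), 25.165292739868164) 190.0
 centroid (395.4868421052632, 294.1701754385965) [ 459.64003005 -187.09088832]
 long axis dir -64.83472
 scene px of est top centre [345.22619764 317.51360359]
```

Run:
```python
from h import *
t=cv2.imread("pics/top0.png");s=cv2.imread("pics/scene0.png")
cv2.imwrite("pics/c3.png",np.hstack([cv2.resize(t[200:290,240:295],(367,600),interpolation=cv2.INTER_NEAREST),cv2.resize(s[205:245,245:290],(430,600),interpolation=cv2.INTER_NEAREST)]))
g=cv2.cvtColor(t,cv2.COLOR_BGR2GRAY)
for y in range(240,290,4): print(y,g[y,252:276])
```

```text
240 [ 31  61 159 163 162 162 161 150 173 192 201 194 161 127 169  92  84  84
  83  82 167 164 162 166]
244 [ 26  92 162 164 163 161 161 152 173 192 201 191 161 124 167  89  82  87
  84  80 169 166 163 162]
248 [ 27  97 166 165 161 161 162 153 173 194 202 192 161 125 169  92  86  84
  84  78 169 166 163 166]
252 [ 27 103 161 164 165 162 163 155 174 194 203 191 160 126 170  89  85  87
  83  79 170 167 166 165]
256 [ 29 110 167 164 164 163 165 155 175 193 203 191 160 128 173  93  86  88
  85  77 168 168 164 166]
260 [ 22 139 168 166 164 164 165 154 175 192 204 189 159 126 171  93  83  84
  85  80 171 167 167 167]
264 [ 23 147 153 120 113 114  91 152 177 194 204 190 155 126 171  94  85  83
  80  80 171 167 168 168]
268 [ 22 152 168 169 168 169 168 158 177 194 205 187 156 128 172  96  86  86
  86  80 171 169 168 168]
272 [ 27  32  72  71  67  70  69  74 177 196 207 188 159  93  66  53  51  48
  44  52  57  51  38  43]
276 [ 33  35  34  33  25  32  31  48 179 198 205 189 160  77  31  30  25  18
  22  19  14  34  33  37]
280 [ 36  32  35  35  35  35  29  51 180 198 206 189 161  78  40  35  36  38
  29  32  35  35  37  30]
284 [ 32  34  33  37  34  37  31  36 169 191 189 175 155  83  37  37  32  40
  36  36  35  34  36  35]
288 [32 29 34 34 34 30 32 35 32 30 31 37 34 33 32 31 38 36 34 33 34 31 35 37]
```

View pics/c3.png

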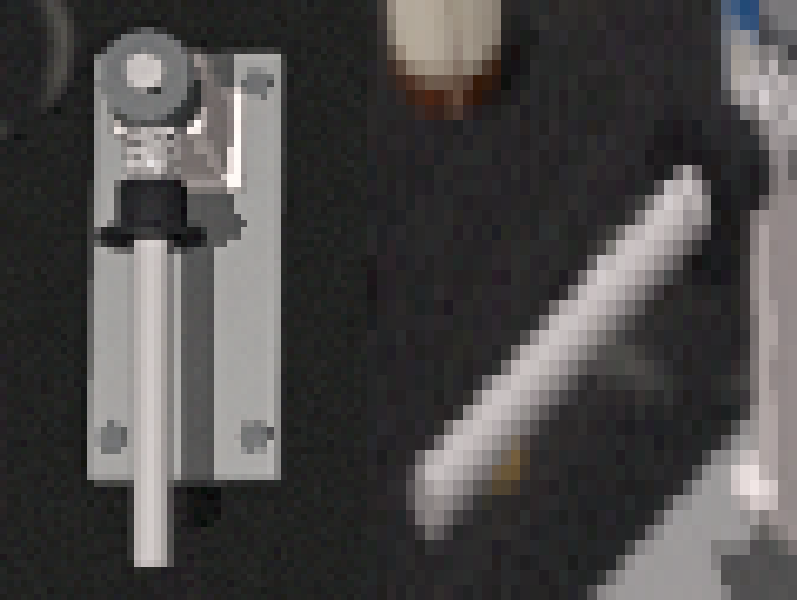

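Run:
```python
from h import *
t=cv2.imread("pics/top0.png")
g=cv2.cvtColor(t,cv2.COLOR_BGR2GRAY).astype(float)
# base edges
def edge(row,lo,hi,thr,up):
    r=g[row,lo:hi+1]
    for i in range(len(r)-1):
        a,b=r[i],r[i+1]
        if (a<thr<=b if up else a>=thr>b): return lo+i+(thr-a)/(b-a)
L=[(edge(y,248,258,95,1),y) for y in range(225,270,2)]
Rr=[(edge(y,272,290,95,0),y) for y in range(225,270,2)]
for nm,E in(("L",L),("R",Rr)):
    P=np.array([onz("top",e,.012)[:2] for e in E if e[0]]); f=np.polyfit(P[:,0],P[:,1],1); print(nm,f, "y at x=.5",np.polyval(f,.5))
# plate top/bottom rows
for col in (256,270,278):
    c=g[:,col]; print(col,[ (y,c[y]) for y in (207,208,209,210)],[(y,c[y]) for y in range(269,274)])
# rod
C=[]
for y in range(273,285):
    l=edge(y,256,262,105,1);r=edge(y,262,268,100,0); C.append(((l+r)/2,y))
for y in range(240,272):
    r=None
P=np.array([onz("top",c,.105)[:2] for c in C]); print("rod free part",P[0],P[-1],np.polyfit(P[:,0],P[:,1],1))
# highlight peak centroid along rod
H=[]
for y in range(238,284):
    r=g[y,260:265]; H.append(((r-150).clip(0)@np.arange(260,265)/(r-150).clip(0).sum(),y))
Q=np.array([onz("top",c,.109)[:2] for c in H]); f=np.polyfit(Q[:,0],Q[:,1],1);print("highlight",f,Q[0],Q[-1])
print("rod end px",onz("top",(262.1,285),.105),onz("top",(262.1,285.6),.105))
print("head",onz("top",(240+145/6.67-.5,200+70/6.67-.5),.124))
```

```text
L [-0.01492326  0.13536237] y at x=.5 0.12790074117442388
R [-0.01109106  0.0684399 ] y at x=.5 0.06289436672913924
256 [(207, np.float64(114.0)), (208, np.float64(121.0)), (209, np.float64(114.0)), (210, np.float64(113.0))] [(269, np.float64(165.0)), (270, np.float64(165.0)), (271, np.float64(151.0)), (272, np.float64(67.0)), (273, np.float64(33.0))]
270 [(207, np.float64(48.0)), (208, np.float64(114.0)), (209, np.float64(134.0)), (210, np.float64(124.0))] [(269, np.float64(87.0)), (270, np.float64(87.0)), (271, np.float64(79.0)), (272, np.float64(44.0)), (273, np.float64(12.0))]
278 [(207, np.float64(58.0)), (208, np.float64(170.0)), (209, np.float64(162.0)), (210, np.float64(132.0))] [(269, np.float64(169.0)), (270, np.float64(173.0)), (271, np.float64(156.0)), (272, np.float64(36.0)), (273, np.float64(29.0))]
rod free part [0.50385564 0.09347995] [0.48144059 0.09320984] [0.00959878 0.08864855]
highlight [0.00264669 0.0922478 ] [0.57555111 0.09375856] [0.48318755 0.09348899]
rod end px [0.47941129 0.09328557 0.105     ] [0.47819371 0.09328049 0.105     ]
head [0.63096034 0.09354508 0.124     ]
```

```bash
cat >> h.py <<'E'
def st():
    o=bot.get_obs(); Rm=R.from_euler("xyz",o["tcp_rot"]).as_matrix()
    y=Rm[:,1]; a=np.degrees(np.arctan2(y[1],y[0]))%180
    print("t%.2f"%o["clock"],"tcp",(o["ee_pos"]*1000).round(1),"jaw deg %.2f"%a,"down",Rm[:,0].round(3),"F",o["wrist_force"].round(1),"M",o["ft_torque"].round(2),"open %.1f"%(o["opening"]*1000),"q6 %.2f"%o["qpos"][5]); return o
E
python3 - <<'E'
from h import *
st()
print(proj("scene",[.4785,.0933,.105]), "scene seen 251.5,237.8")
for n,u,z in [("blue",(411,237),.068),("red",(193,237),.06),("amber",(186,201),.06),("yellow",(389,262),.044)]: print(n,onz("top",u,z)[:2])
E
```

```text
t0.10 tcp [277.5 559.3 241.4] jaw deg 63.60 down [-0.001 -0.002 -1.   ] F [-0.5 -0.3  0.3] M [ 0.05 -0.04 -0.01] open 84.9 q6 -0.18
[250.08569694 238.58367671] scene seen 251.5,237.8
blue [ 0.58042342 -0.22143325]
red [0.58874939 0.25182577]
amber [0.67021658 0.27059371]
yellow [ 0.5298761  -0.17553115]
```

Emit:
step_arm:
  moves:
    - [[1.79,-3.28,-1.0,0.073,8],[1.79,-3.28,-1.0,0.073,8],[1.79,-3.28,-1.0,0.073,8],[1.79,-3.28,-1.0,0.073,8],[1.79,-3.28,-1.0,0.073,8],[1.79,-3.28,-1.0,0.073,8],[1.79,-3.28,-1.0,0.073,8],[1.79,-3.28,-1.0,0.073,8],[1.79,-3.28,-1.0,0.073,8],[0,0,0,0,8]]
  grip_force: 50

```text
clock: 0.93
ee_pos: [0.4414, 0.2594, 0.1505]
tcp_rot: [-2.315, 1.568, -2.123]
wrist_force: [-0.4, 0.6, -0.8]
opening: 0.08
```

```bash
python3 -c "
from h import *
st()"
```

```text
t0.93 tcp [441.4 259.4 150.5] jaw deg 101.02 down [-0.002 -0.003 -1.   ] F [-0.4  0.6 -0.8] M [0.06 0.05 0.02] open 80.0 q6 -1.45
```

Emit:
step_arm:
  moves:
    - [[0,0,-1.0,0,8],[0,0,-1.6,0,8],[0,0,-1.6,0,8],[0,0,-1.6,0,8],[0,0,-1.6,0,8],[0,0,-1.6,0,8],[0,0,-1.6,0,8],[0,0,-1.2,0,8],[0,0,-0.9,0,8],[0,0,0,0,8]]

```text
clock: 1.77
ee_pos: [0.4372, 0.2652, 0.0234]
tcp_rot: [-3.049, 1.567, -2.852]
wrist_force: [-0.9, -0.3, 0.3]
opening: 0.08
```

```bash
python3 -c "
from h import *
st()
cv2.imwrite('pics/t1.png',cv2.resize(bot.camera('top')[260:350,140:240,::-1],(660,594)))"
```

```text
t1.77 tcp [437.2 265.2  23.4] jaw deg 101.31 down [-0.004 -0.001 -1.   ] F [-0.9 -0.3  0.3] M [ 0.06  0.   -0.01] open 80.0 q6 -1.44
```

View pics/t1.png

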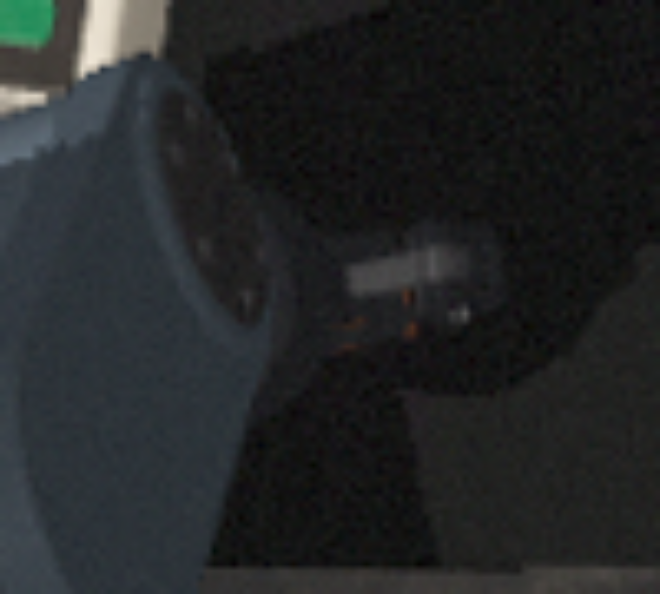

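The arm blocks the top view here and only a sliver of tile shows. I'll close the fingers and judge the grip by the opening.

Emit:
step_arm:
  moves:
    - [[0.1,-0.1,0,0,5.5],[0,0,0,0,4.6],[0,0,0,0,4.3],[0,0,0,0,4.0],[0,0,0,0,3.5],[0,0,0,0,3.0],[0,0,0,0,3.0],[0,0,0,0,3.0],[0,0,0,0,3.0],[0,0,0,0,3.0]]
  grip_force: 50

```text
clock: 2.65
ee_pos: [0.4406, 0.2639, 0.0262]
tcp_rot: [0.206, 1.569, 0.401]
wrist_force: [-0.9, 1.0, 6.3]
opening: 0.0394
```

```bash
python3 -c "
from h import *
st()
cv2.imwrite('pics/s1.png',cv2.resize(bot.camera('scene')[190:280,130:250,::-1],(800,600)))"
```

```text
t2.65 tcp [440.6 263.9  26.2] jaw deg 101.22 down [ 0.002  0.001 -1.   ] F [-0.9  1.   6.3] M [0.1  0.11 0.01] open 39.4 q6 -1.45
```

View pics/s1.png

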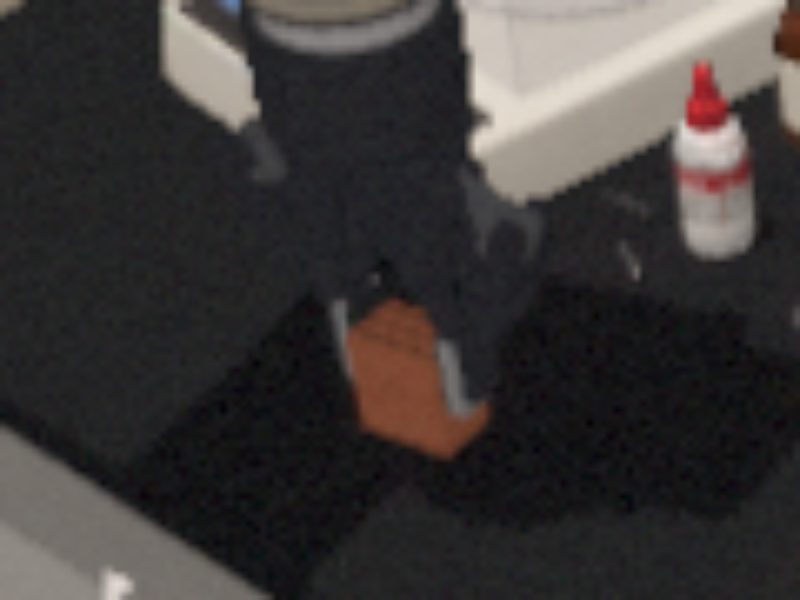

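Emit:
step_arm:
  moves:
    - [[0,0,1.0,0,3],[0,0,2.5,0,3],[0,0,2.5,0,3],[0,-1.5,2.3,-0.03,3],[0.1,-3,0,-0.04,3],[0.1,-3.5,0,-0.04,3],[0,-3.5,0,-0.04,3],[0,-3,0,-0.03,3],[0,-2.5,0,-0.013,3],[0,0,0,0,3]]

```text
clock: 3.53
ee_pos: [0.4421, 0.09, 0.1088]
tcp_rot: [-1.552, 1.57, -1.553]
wrist_force: [0.5, 1.3, -1.5]
opening: 0.0393
```

Emit:
step_arm:
  moves:
    - [[0,0,0,0,3],[0,0,0,0,3],[0,0,0,0,3],[0,0,0,0,3],[0,0,0,0,3],[0,0,0,0,3],[0,0,0,0,3],[0,0,0,0,3],[0,0,0,0,3],[0,0,0,0,3]]

```text
clock: 4.37
ee_pos: [0.442, 0.0937, 0.1083]
tcp_rot: [-2.879, 1.571, -2.876]
wrist_force: [-0.8, -0.3, -1.1]
opening: 0.039
```

```bash
python3 -c "
from h import *
st()
s=bot.camera('scene')[:,:,::-1];t=bot.camera('top')[:,:,::-1]
cv2.imwrite('pics/s2f.png',s);cv2.imwrite('pics/t2f.png',t)
cv2.imwrite('pics/s2.png',np.hstack([cv2.resize(s[200:275,220:290],(390,420),interpolation=2),cv2.resize(t[240:320,230:305],(390,420),interpolation=2)]))"
```

```text
t4.37 tcp [442.   93.7 108.3] jaw deg 90.19 down [-0. -0. -1.] F [-0.8 -0.3 -1.1] M [-0.02 -0.02 -0.02] open 39.0 q6 -1.61
```

View pics/s2.png

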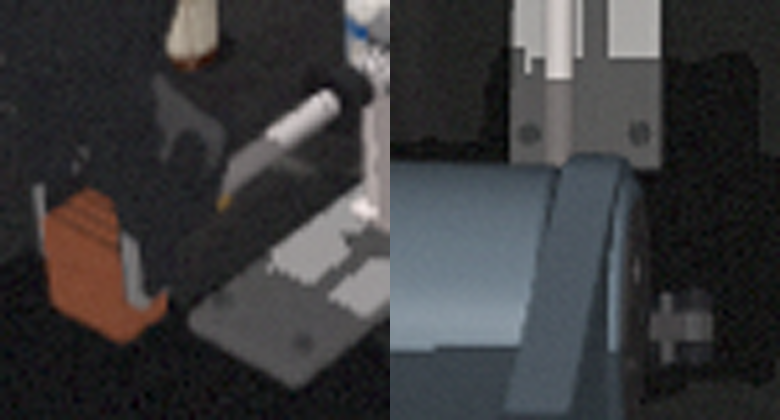

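```bash
python3 -c "
from h import *
print('exp corner bottom front-right',proj('scene',[.427,.0737,.0821]),'seen ~241.4,260.7')
print('top front-right',proj('scene',[.427,.0737,.1261]),'left', proj('scene',[.427,.1137,.1261]))
s=cv2.imread('pics/s2f.png'); cv2.imwrite('pics/s3.png',cv2.resize(s[225:270,220:260],(533,600),interpolation=0))"
```

```text
exp corner bottom front-right [241.49695996 261.0966369 ] seen ~241.4,260.7
top front-right [239.85321833 245.89710934] left [226.82819472 238.92960556]
```

View pics/s3.png

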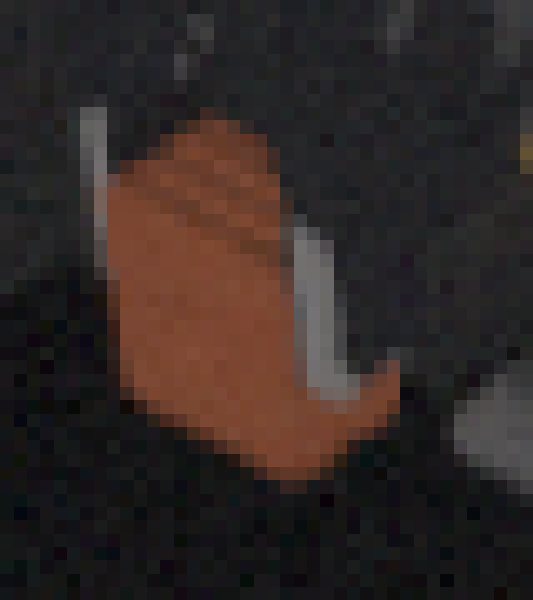

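Emit:
step_arm:
  moves:
    - [[0.5,-0.02,0.09,0,3],[0.5,-0.02,0,0,3],[0.5,0,0,0,3],[0.4,0,0,0,3],[0.2,0,0,0,3],[0.1,0,0,0,3],[0.1,0,0,0,3],[0.1,0,0,0,3],[0.1,0,0,0,3],[0.1,0,0,0,3]]

```text
clock: 5.3
ee_pos: [0.4679, 0.0932, 0.1092]
tcp_rot: [-3.073, 1.571, -3.07]
wrist_force: [0.0, -0.6, -0.5]
opening: 0.0392
```

```bash
python3 -c "
from h import *
st()"
```

```text
t5.30 tcp [467.9  93.2 109.2] jaw deg 90.19 down [-0. -0. -1.] F [ 0.  -0.6 -0.5] M [ 0.03 -0.04  0.01] open 39.2 q6 -1.61
```

Emit:
step_arm:
  moves:
    - [[0.1,0,0,0,3],[0.1,0,0,0,3],[0.1,0,0,0,3],[0.1,0,0,0,3],[0.1,0,0,0,3],[0.1,0,0,0,3],[0.1,0,0,0,3],[0,0,0,0,3],[0,0,0,0,3],[0,0,0,0,3]]

```text
clock: 6.13
ee_pos: [0.4749, 0.0932, 0.1092]
tcp_rot: [3.047, 1.571, 3.05]
wrist_force: [-0.1, -1.2, -1.6]
opening: 0.0393
```

```bash
python3 -c "
from h import *
st()"
```

```text
t6.13 tcp [474.9  93.2 109.2] jaw deg 90.18 down [-0.  0. -1.] F [-0.1 -1.2 -1.6] M [-0.01 -0.03  0.01] open 39.3 q6 -1.61
```

Emit:
step_arm:
  moves:
    - [[0.1,0,0,0,3],[0.1,0,0,0,3],[0.1,0,0,0,3],[0.1,0,0,0,3],[0.15,0,0,0,3],[0.15,0,0,0,3],[0.15,0,0,0,3],[0.15,0,0,0,3],[0,0,0,0,3],[0,0,0,0,3]]

```text
clock: 6.97
ee_pos: [0.4851, 0.0932, 0.1092]
tcp_rot: [-0.11, 1.571, -0.106]
wrist_force: [0.1, -0.3, -2.2]
opening: 0.0392
```

```bash
python3 -c "
from h import *
st()"
```

```text
t6.97 tcp [485.1  93.2 109.2] jaw deg 90.18 down [ 0. -0. -1.] F [ 0.1 -0.3 -2.2] M [-0.02 -0.    0.04] open 39.2 q6 -1.61
```

Emit:
step_arm:
  moves:
    - [[0.15,0,0,0,3],[0.15,0,0,0,3],[0.15,0,0,0,3],[0.15,0,0,0,3],[0.15,0,0,0,3],[0.15,0,0,0,3],[0.15,0,0,0,3],[0.15,0,0,0,3],[0,0,0,0,3],[0,0,0,0,3]]

```text
clock: 7.8
ee_pos: [0.4971, 0.0932, 0.1091]
tcp_rot: [0.054, 1.571, 0.057]
wrist_force: [-0.6, -1.3, -1.8]
opening: 0.0392
```

```bash
python3 -c "
from h import *
st()
s=bot.camera('scene')[:,:,::-1]
cv2.imwrite('pics/s4.png',cv2.resize(s[195:275,230:310],(600,600),interpolation=2))"
```

```text
t7.80 tcp [497.1  93.2 109.1] jaw deg 90.18 down [ 0.  0. -1.] F [-0.6 -1.3 -1.8] M [ 0.    0.14 -0.  ] open 39.2 q6 -1.61
```

View pics/s4.png

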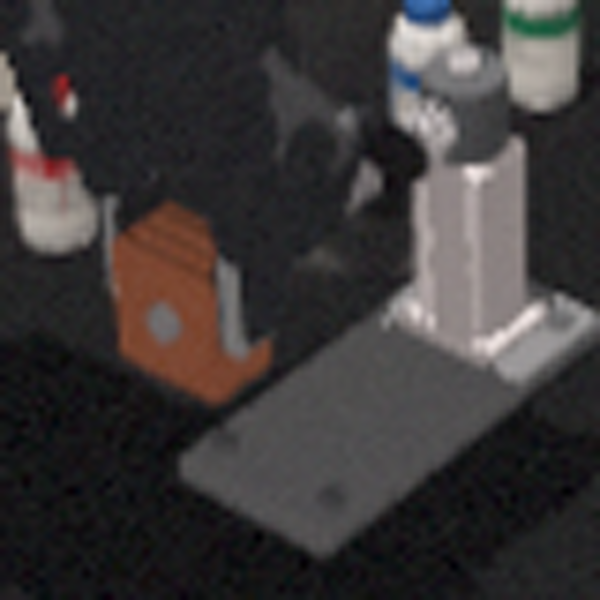

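The tile is on the rod: the grey rod end shows inside its hole at crop (165,322). I'll go on over the catch.

Emit:
step_arm:
  moves:
    - [[0.2,0,0,0,3],[0.3,0,0,0,3],[0.3,0,0,0,3],[0.3,0,0,0,3],[0.3,0,0,0,3],[0.3,0,0,0,3],[0.3,0,0,0,3],[0.3,0,0,0,3],[0.3,0,0,0,3],[0,0,0,0,3]]

```text
clock: 8.68
ee_pos: [0.5241, 0.0932, 0.1093]
tcp_rot: [-0.005, 1.569, -0.002]
wrist_force: [2.0, -0.6, -2.1]
opening: 0.0393
```

```bash
python3 -c "
from h import *
st()"
```

```text
t8.68 tcp [524.1  93.2 109.3] jaw deg 90.18 down [ 0.002 -0.    -1.   ] F [ 2.  -0.6 -2.1] M [ 0.04 -0.08  0.03] open 39.3 q6 -1.61
```

Emit:
step_arm:
  moves:
    - [[0.3,0,0,0,3],[0.4,0,0,0,3],[0.4,0,0,0,3],[0.4,0,0,0,3],[0.4,0,0,0,3],[0.4,0,0,0,3],[0.4,0,0,0,3],[0.4,0,0,0,3],[0.3,0,0,0,3],[0,0,0,0,3]]

```text
clock: 9.52
ee_pos: [0.558, 0.0931, 0.1093]
tcp_rot: [-0.043, 1.57, -0.04]
wrist_force: [-0.7, -0.3, -0.9]
opening: 0.0394
```

```bash
python3 -c "
from h import *
st()
s=bot.camera('scene')[:,:,::-1]
cv2.imwrite('pics/s5.png',cv2.resize(s[195:275,230:310],(600,600),interpolation=2))"
```

```text
t9.52 tcp [558.   93.1 109.3] jaw deg 90.18 down [ 0.001 -0.    -1.   ] F [-0.7 -0.3 -0.9] M [ 0.02  0.03 -0.03] open 39.4 q6 -1.61
```

View pics/s5.png

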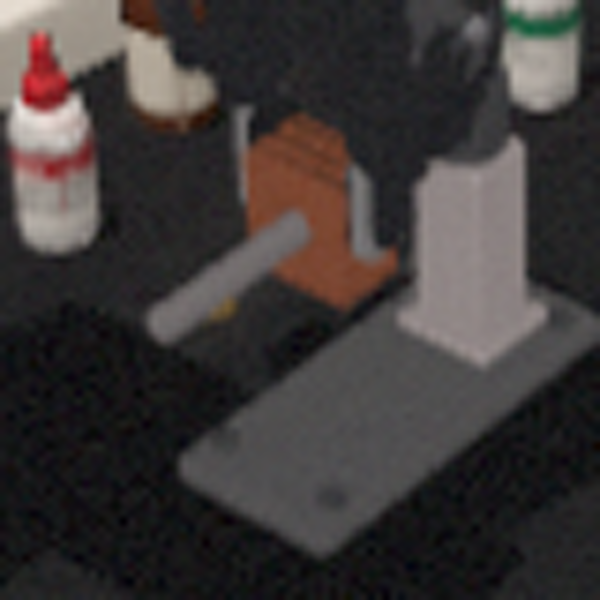

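Emit:
step_arm:
  moves:
    - [[0,0,-0.1,0,3],[0,0,0,0,4.2],[0,0,0,0,5],[0,0,0,0,6],[0,0,0,0,6],[0,0,0.5,0,6],[0,0,1.5,0,6],[0,0,2.0,0,6],[0,0,2.5,0,6],[0,0,2.5,0,6]]

```text
clock: 10.4
ee_pos: [0.5565, 0.0932, 0.1991]
tcp_rot: [3.094, 1.57, 3.097]
wrist_force: [-0.6, 0.6, 0.5]
opening: 0.0602
```

```bash
python3 -c "
from h import *
st()"
```

```text
t10.40 tcp [556.5  93.2 199.1] jaw deg 90.18 down [-0.001  0.    -1.   ] F [-0.6  0.6  0.5] M [-0.05  0.    0.04] open 60.2 q6 -1.61
```

Emit:
step_arm:
  moves:
    - [[-0.2,-1.5,0,-0.005,8],[-0.4,-3.8,0,-0.005,8],[-0.4,-3.9,0,-0.005,8],[-0.4,-3.9,0,-0.005,8],[-0.4,-3.9,0,-0.005,8],[-0.4,-3.9,0,-0.005,8],[-0.5,-3.9,0,-0.005,8],[-0.5,-3.9,0,-0.005,8],[-0.5,-3.9,-0.5,-0.005,8],[-0.5,-3.9,-1,0,8]]

```text
clock: 11.23
ee_pos: [0.5152, -0.2743, 0.1848]
tcp_rot: [-0.611, 1.567, -0.653]
wrist_force: [1.0, -1.2, 1.0]
opening: 0.0803
```

Emit:
step_arm:
  moves:
    - [[-0.5,-3.0,-1.5,0,8],[-0.5,-2.4,-2,0,8],[0,0,-2.5,0,8],[0,0,-2.5,0,8],[0,0,-2,0,8],[0,0,-0.8,0,8],[0,0,0,0,8],[0,0,0,0,8],[0,0,0,0,8],[0,0,0,0,8]]

```text
clock: 12.07
ee_pos: [0.506, -0.3264, 0.0719]
tcp_rot: [-0.719, 1.568, -0.761]
wrist_force: [0.4, -0.4, -0.6]
opening: 0.0801
```

```bash
python3 -c "
from h import *
st()
s=bot.camera('scene')[:,:,::-1];t=bot.camera('top')[:,:,::-1]
cv2.imwrite('pics/s6.png',np.hstack([cv2.resize(s[280:380,370:470],(390,390),interpolation=2),cv2.resize(t[180:300,220:340],(390,390),interpolation=2)]))"
```

```text
t12.07 tcp [ 506.  -326.4   71.9] jaw deg 87.63 down [ 0.002 -0.002 -1.   ] F [ 0.4 -0.4 -0.6] M [ 0.04  0.07 -0.02] open 80.1 q6 -2.29
```

View pics/s6.png

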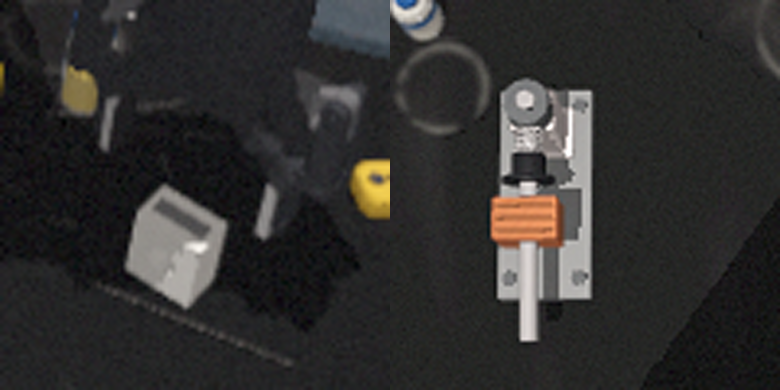

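The tile hangs on the rod in front of the disc, and the open fingers straddle the white spacer. Now I'll lower and grip.

Emit:
step_arm:
  moves:
    - [[0,0,-1,0,8],[0,0,-1.4,0,8],[0,0,-1.4,0,8],[0,0,-1.0,0,8],[0,0,0,0,6],[0,0,0,0,5],[0,0,0,0,4.4],[0,0,0,0,4],[0,0,0,0,3.5],[0,0,0,0,3]]

```text
clock: 13.0
ee_pos: [0.5055, -0.3263, 0.0231]
tcp_rot: [-0.717, 1.569, -0.759]
wrist_force: [0.5, -0.0, 2.5]
opening: 0.0378
```

Emit:
step_arm:
  moves:
    - [[0,0,0,0,3],[0,0,0,0,3],[0,0,0,0,3],[0,0,0,0,3],[0,0,0,0,3],[0,0,0,0,3],[0,0,0,0,3],[0,0,0,0,3],[0,0,0,0,3],[0,0,0,0,3]]

```text
clock: 13.83
ee_pos: [0.5056, -0.3263, 0.0231]
tcp_rot: [-0.708, 1.569, -0.75]
wrist_force: [0.2, 0.2, 6.3]
opening: 0.0375
```

```bash
python3 -c "
from h import *
st()
s=bot.camera('scene')[:,:,::-1]
cv2.imwrite('pics/s7.png',cv2.resize(s[280:380,370:470],(500,500),interpolation=2))"
```

```text
t13.83 tcp [ 505.6 -326.3   23.1] jaw deg 87.61 down [ 0.001 -0.001 -1.   ] F [0.2 0.2 6.3] M [ 0.05  0.01 -0.01] open 37.5 q6 -2.29
```

View pics/s7.png

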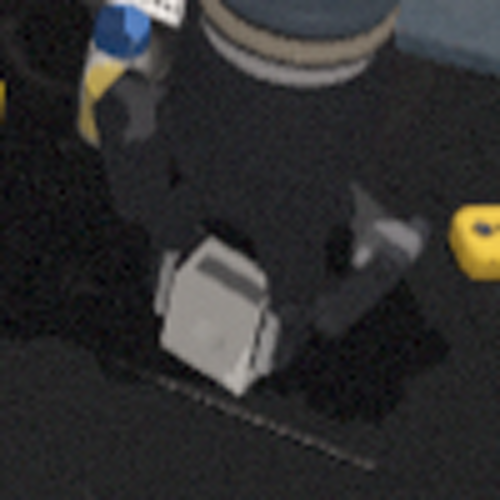

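Emit:
step_arm:
  moves:
    - [[0,0,1.3,0,3],[0,0,3.0,0,3],[-0.5,1.5,3.0,0.005,3],[-0.6,3.5,1.0,0.005,3],[-0.6,3.8,0,0.005,3],[-0.6,3.9,0,0.005,3],[-0.6,3.9,0,0.005,3],[-0.6,3.9,0,0.005,3],[-0.6,3.9,0,0.005,3],[-0.6,3.9,0,0.005,3]]

```text
clock: 14.72
ee_pos: [0.4572, -0.0411, 0.1058]
tcp_rot: [0.041, 1.571, 0.038]
wrist_force: [0.2, 0.5, -0.4]
opening: 0.0378
```

Emit:
step_arm:
  moves:
    - [[-0.6,3.9,0,0.005,3],[-0.6,3.9,0,0,3],[-0.5,3.5,0,0,3],[0,2.35,0,0,3],[0,0,0,0,3],[0,0,0,0,3],[0,0,0,0,3],[0,0,0,0,3],[0,0,0,0,3],[0,0,0,0,3]]

```text
clock: 15.55
ee_pos: [0.4412, 0.0926, 0.1052]
tcp_rot: [-1.484, 1.571, -1.483]
wrist_force: [-0.4, -0.0, -0.8]
opening: 0.0375
```

```bash
python3 -c "
from h import *
st()
s=bot.camera('scene')[:,:,::-1]
cv2.imwrite('pics/s8.png',cv2.resize(s[210:270,205:285],(800,600),interpolation=2))
print(proj('scene',[.4434-.013,.0932-.019,.083+.0]))"
```

```text
t15.55 tcp [441.2  92.6 105.2] jaw deg 90.06 down [ 0. -0. -1.] F [-0.4 -0.  -0.8] M [-0.04  0.03  0.03] open 37.5 q6 -1.61
[242.35642633 259.92252139]
```

View pics/s8.png

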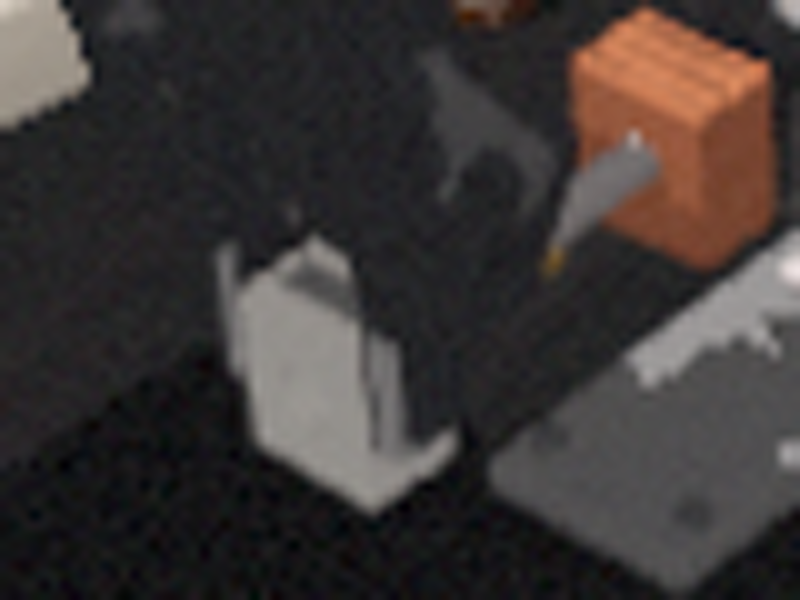

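Emit:
step_arm:
  moves:
    - [[0.4,0.06,0.09,0,3],[0.5,0,0,0,3],[0.5,0,0,0,3],[0.4,0,0,0,3],[0.2,0,0,0,3],[0.12,0,0,0,3],[0.12,0,0,0,3],[0.12,0,0,0,3],[0.12,0,0,0,3],[0.12,0,0,0,3]]

```text
clock: 16.43
ee_pos: [0.4669, 0.0944, 0.1061]
tcp_rot: [3.102, 1.571, 3.105]
wrist_force: [0.3, -0.2, -0.0]
opening: 0.0375
```

```bash
python3 -c "
from h import *
st()"
```

```text
t16.43 tcp [466.9  94.4 106.1] jaw deg 90.19 down [-0.  0. -1.] F [ 0.3 -0.2 -0. ] M [-0.02 -0.02 -0.04] open 37.5 q6 -1.61
```

Emit:
step_arm:
  moves:
    - [[0.05,-0.05,0,0,3],[0.1,-0.05,0,0,3],[0.1,0,0,0,3],[0.1,0,0,0,3],[0.1,0,0,0,3],[0.1,0,0,0,3],[0.1,0,0,0,3],[0.1,0,0,0,3],[0.1,0,0,0,3],[0.1,0,0,0,3]]

```text
clock: 17.27
ee_pos: [0.4766, 0.0933, 0.1061]
tcp_rot: [-0.192, 1.571, -0.189]
wrist_force: [-0.1, 0.3, -0.7]
opening: 0.0376
```

```bash
python3 -c "
from h import *
st()"
```

```text
t17.27 tcp [476.6  93.3 106.1] jaw deg 90.19 down [ 0. -0. -1.] F [-0.1  0.3 -0.7] M [0.04 0.01 0.03] open 37.6 q6 -1.61
```

Emit:
step_arm:
  moves:
    - [[0.15,0,0,0,3],[0.15,0,0,0,3],[0.15,0,0,0,3],[0.15,0,0,0,3],[0.15,0,0,0,3],[0.15,0,0,0,3],[0.15,0,0,0,3],[0.15,0,0,0,3],[0.15,0,0,0,3],[0.15,0,0,0,3]]

```text
clock: 18.1
ee_pos: [0.491, 0.0934, 0.1059]
tcp_rot: [3.101, 1.569, 3.104]
wrist_force: [-1.2, 0.1, -1.0]
opening: 0.0376
```

```bash
python3 -c "
from h import *
st()
s=bot.camera('scene')[:,:,::-1]
cv2.imwrite('pics/s9.png',cv2.resize(s[200:270,215:305],(771,600),interpolation=2))"
```

```text
t18.10 tcp [491.   93.4 105.9] jaw deg 90.19 down [-0.001  0.    -1.   ] F [-1.2  0.1 -1. ] M [-0.01  0.17  0.04] open 37.6 q6 -1.61
```

View pics/s9.png

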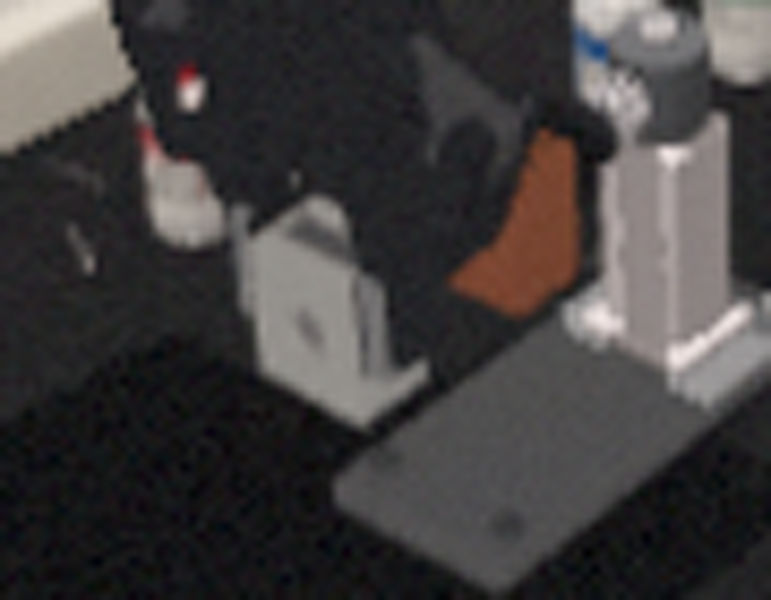

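Emit:
step_arm:
  moves:
    - [[0.2,0,0,0,3],[0.25,0,0,0,3],[0.25,0,0,0,3],[0.25,0,0,0,3],[0.25,0,0,0,3],[0.25,0,0,0,3],[0.25,0,0,0,3],[0.25,0,0,0,3],[0.25,0,0,0,3],[0.2,0,0,0,3]]

```text
clock: 18.98
ee_pos: [0.5158, 0.0932, 0.1061]
tcp_rot: [-0.547, 1.571, -0.544]
wrist_force: [-0.5, 0.4, -1.9]
opening: 0.0372
```

```bash
python3 -c "
from h import *
st()"
```

```text
t18.98 tcp [515.8  93.2 106.1] jaw deg 90.19 down [ 0. -0. -1.] F [-0.5  0.4 -1.9] M [-0.08  0.11 -0.05] open 37.2 q6 -1.61
```

Emit:
step_arm:
  moves:
    - [[0.25,0,0,0,3],[0.25,0,0,0,3],[0.25,0,0,0,3],[0.25,0,0,0,3],[0.25,0,0,0,3],[0.25,0,0,0,3],[0.25,0,0,0,3],[0.2,0,0,0,3],[0,0,0,0,3],[0,0,0,0,3]]

```text
clock: 19.82
ee_pos: [0.5352, 0.0933, 0.1061]
tcp_rot: [-0.084, 1.57, -0.081]
wrist_force: [0.1, -0.8, -0.4]
opening: 0.0372
```

```bash
python3 -c "
from h import *
st()
s=bot.camera('scene')[:,:,::-1]
cv2.imwrite('pics/s10.png',cv2.resize(s[200:270,215:305],(771,600),interpolation=2))"
```

```text
t19.82 tcp [535.2  93.3 106.1] jaw deg 90.18 down [ 0. -0. -1.] F [ 0.1 -0.8 -0.4] M [ 0.01 -0.01 -0.02] open 37.2 q6 -1.61
```

View pics/s10.png

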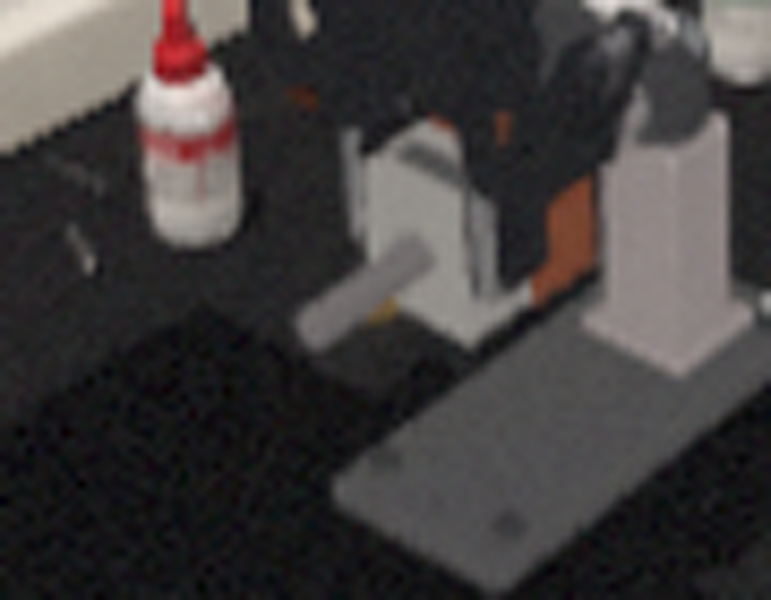

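Emit:
step_arm:
  moves:
    - [[0.2,0,0,0,3],[0.1,0,-0.1,0,3],[0,0,0,0,4.2],[0,0,0,0,5],[0,0,0,0,6],[0,0,0.3,0,6],[0,0,1.5,0,6],[0,0,2.5,0,6],[0,0,2.5,0,6],[0,0,2.5,0,6]]

```text
clock: 20.7
ee_pos: [0.5376, 0.0933, 0.1991]
tcp_rot: [3.084, 1.57, 3.087]
wrist_force: [0.3, 0.5, 0.2]
opening: 0.06
```

```bash
python3 -c "
from h import *
st()"
```

```text
t20.70 tcp [537.6  93.3 199.1] jaw deg 90.18 down [-0.001  0.    -1.   ] F [0.3 0.5 0.2] M [0.04 0.05 0.04] open 60.0 q6 -1.61
```

Emit:
step_arm:
  moves:
    - [[-0.4,-1.5,0,0.03,8],[-0.9,-3.3,0,0.05,8],[-0.9,-3.3,0,0.05,8],[-0.9,-3.3,0,0.05,8],[-0.9,-3.3,0,0.05,8],[-0.9,-3.3,0,0.05,8],[-0.9,-3.3,0,0.05,8],[-0.9,-3.3,-1,0.05,8],[-0.85,-2.5,-2,0.04,8],[-0.3,-0.96,-2.5,0.017,8]]

```text
clock: 21.53
ee_pos: [0.4603, -0.1918, 0.1443]
tcp_rot: [-1.175, 1.564, -0.736]
wrist_force: [0.9, -0.3, 0.1]
opening: 0.0801
```

Emit:
step_arm:
  moves:
    - [[0,0,-2.5,0,8],[0,0,-2.5,0,8],[0,0,-1.8,0,8],[0,0,0,0,8],[0,0,0,0,8],[0,0,0,0,8],[0,0,0,0,8],[0,0,0,0,8],[0,0,0,0,8],[0,0,0,0,8]]

```text
clock: 22.37
ee_pos: [0.4599, -0.1874, 0.0759]
tcp_rot: [-1.047, 1.569, -0.606]
wrist_force: [-0.5, -0.3, 0.6]
opening: 0.0801
```

```bash
python3 -c "
from h import *
st()
s=bot.camera('scene')[:,:,::-1];t=bot.camera('top')[:,:,::-1]
cv2.imwrite('pics/s11.png',np.hstack([cv2.resize(s[270:370,300:400],(390,390),interpolation=2),cv2.resize(t[180:300,220:340],(390,390),interpolation=2)]))"
```

```text
t22.37 tcp [ 459.9 -187.4   75.9] jaw deg 115.24 down [ 0.001 -0.001 -1.   ] F [-0.5 -0.3  0.6] M [ 0.04 -0.02  0.03] open 80.1 q6 -2.62
```

View pics/s11.png

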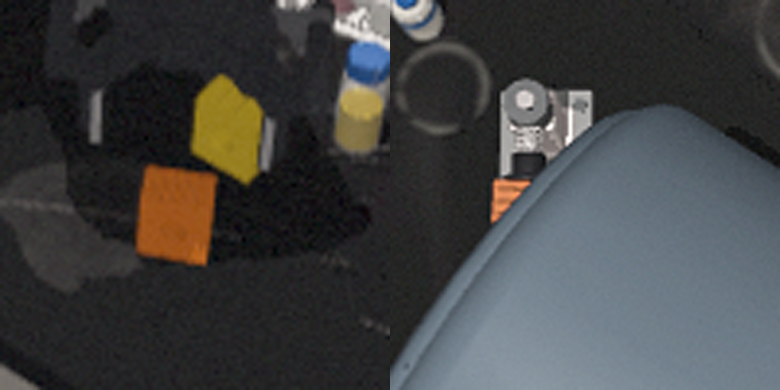

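Emit:
step_arm:
  moves:
    - [[0,0,-1,0,7.5],[0,0,-1.5,0,7],[0,0,-1.6,0,7],[0,0,-1.1,0,7],[0,0,0,0,6],[0,0,0,0,5],[0,0,0,0,4.4],[0,0,0,0,4],[0,0,0,0,3.5],[0,0,0,0,3]]

```text
clock: 23.3
ee_pos: [0.4599, -0.1876, 0.0239]
tcp_rot: [-1.056, 1.569, -0.616]
wrist_force: [0.4, -0.2, 2.1]
opening: 0.0374
```

Emit:
step_arm:
  moves:
    - [[0,0,0,0,3],[0,0,0,0,3],[0,0,0,0,3],[0,0,0,0,3],[0,0,0,0,3],[0,0,0,0,3],[0,0,0,0,3],[0,0,0,0,3],[0,0,0,0,3],[0,0,0,0,3]]

```text
clock: 24.13
ee_pos: [0.4599, -0.1876, 0.0238]
tcp_rot: [-1.042, 1.569, -0.602]
wrist_force: [-0.4, 0.2, 6.1]
opening: 0.0371
```

```bash
python3 -c "
from h import *
st()
s=bot.camera('scene')[:,:,::-1]
cv2.imwrite('pics/s12.png',cv2.resize(s[270:370,300:400],(500,500),interpolation=2))"
```

```text
t24.13 tcp [ 459.9 -187.6   23.8] jaw deg 115.22 down [ 0.001 -0.001 -1.   ] F [-0.4  0.2  6.1] M [ 0.09 -0.04  0.01] open 37.1 q6 -2.62
```

View pics/s12.png

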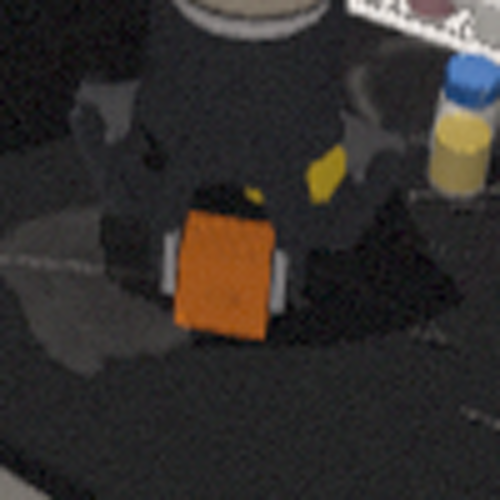

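Emit:
step_arm:
  moves:
    - [[0,0,1.3,0,3],[0,0,3.0,0,3],[0,1.5,3.0,-0.02,3],[-0.2,3.3,1.09,-0.05,3],[-0.2,3.6,0,-0.06,3],[-0.2,3.6,0,-0.06,3],[-0.2,3.6,0,-0.06,3],[-0.3,3.6,0,-0.06,3],[-0.3,3.6,0,-0.06,3],[-0.2,3.3,0,-0.04,3]]

```text
clock: 25.02
ee_pos: [0.4425, 0.0756, 0.107]
tcp_rot: [2.93, 1.57, 2.957]
wrist_force: [0.8, -0.4, -0.6]
opening: 0.0376
```

Emit:
step_arm:
  moves:
    - [[-0.2,1.98,0,-0.027,3],[0,0,0,0,3],[0,0,0,0,3],[0,0,0,0,3],[0,0,0,0,3],[0,0,0,0,3],[0,0,0,0,3],[0,0,0,0,3],[0,0,0,0,3],[0,0,0,0,3]]

```text
clock: 25.85
ee_pos: [0.4415, 0.0932, 0.107]
tcp_rot: [-3.051, 1.571, -3.048]
wrist_force: [-0.6, 0.5, 0.5]
opening: 0.0372
```

```bash
python3 -c "
from h import *
st()
s=bot.camera('scene')[:,:,::-1]
cv2.imwrite('pics/s13.png',cv2.resize(s[200:270,215:305],(771,600),interpolation=2))
print(proj('scene',[.4416-.012,.0932-.019,.083]))"
```

```text
t25.85 tcp [441.5  93.2 107. ] jaw deg 90.15 down [-0. -0. -1.] F [-0.6  0.5  0.5] M [-0.06  0.04 -0.02] open 37.2 q6 -1.61
[242.10879341 260.10610163]
```

View pics/s13.png

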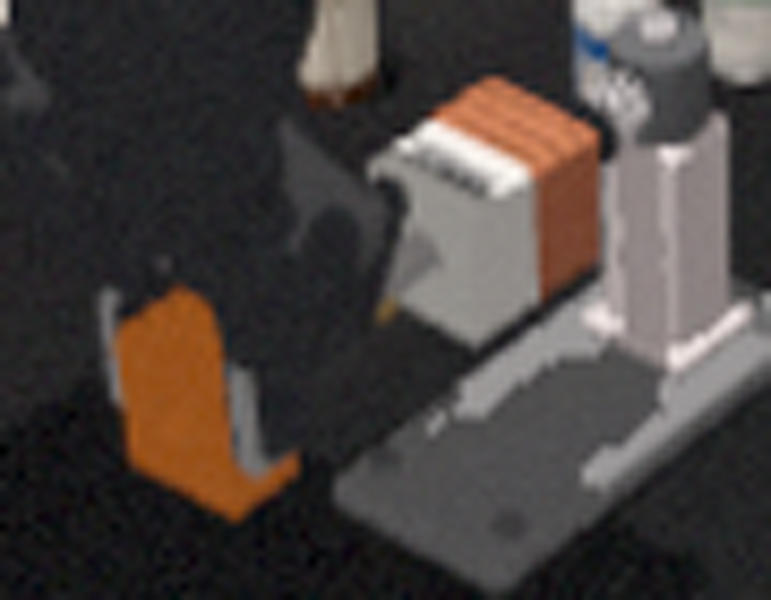

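Emit:
step_arm:
  moves:
    - [[0.4,0,-0.02,0,3],[0.5,0,0,0,3],[0.5,0,0,0,3],[0.4,0,0,0,3],[0.2,0,0,0,3],[0.1,0,0,0,3],[0.1,0,0,0,3],[0.1,0,0,0,3],[0.1,0,0,0,3],[0.1,0,0,0,3]]

```text
clock: 26.73
ee_pos: [0.4663, 0.0935, 0.1068]
tcp_rot: [3.111, 1.57, 3.114]
wrist_force: [-0.4, -0.6, -0.3]
opening: 0.0372
```

```bash
python3 -c "
from h import *
st()"
```

```text
t26.73 tcp [466.3  93.5 106.8] jaw deg 90.19 down [-0.  0. -1.] F [-0.4 -0.6 -0.3] M [ 0.05 -0.06 -0.01] open 37.2 q6 -1.61
```

Emit:
step_arm:
  moves:
    - [[0.1,0,0,0,3],[0.1,0,0,0,3],[0.1,0,0,0,3],[0.1,0,0,0,3],[0.1,0,0,0,3],[0.1,0,0,0,3],[0.1,0,0,0,3],[0.1,0,0,0,3],[0,0,0,0,3],[0,0,0,0,3]]

```text
clock: 27.57
ee_pos: [0.4745, 0.0935, 0.1068]
tcp_rot: [-1.813, 1.571, -1.81]
wrist_force: [-0.9, -0.9, -1.0]
opening: 0.0374
```

```bash
python3 -c "
from h import *
st()"
```

```text
t27.57 tcp [474.5  93.5 106.8] jaw deg 90.18 down [-0. -0. -1.] F [-0.9 -0.9 -1. ] M [ 0.01 -0.01 -0.01] open 37.4 q6 -1.61
```

Emit:
step_arm:
  moves:
    - [[0.1,0,0,0,3],[0.15,0,0,0,3],[0.15,0,0,0,3],[0.15,0,0,0,3],[0.15,0,0,0,3],[0.15,0,0,0,3],[0.15,0,0,0,3],[0.15,0,0,0,3],[0.15,0,0,0,3],[0.1,0,0,0,3]]

```text
clock: 28.4
ee_pos: [0.4886, 0.0935, 0.1068]
tcp_rot: [-2.865, 1.571, -2.862]
wrist_force: [-0.1, -0.8, -1.0]
opening: 0.0369
```

```bash
python3 -c "
from h import *
st()"
```

```text
t28.40 tcp [488.6  93.5 106.8] jaw deg 90.18 down [-0. -0. -1.] F [-0.1 -0.8 -1. ] M [-0.07  0.08 -0.03] open 36.9 q6 -1.61
```

Emit:
step_arm:
  moves:
    - [[0.15,0,0,0,3],[0.15,0,0,0,3],[0.15,0,0,0,3],[0.15,0,0,0,3],[0.15,0,0,0,3],[0.15,0,0,0,3],[0.15,0,0,0,3],[0.15,0,0,0,3],[0.15,0,0,0,3],[0,0,0,0,3]]

```text
clock: 29.23
ee_pos: [0.5028, 0.0934, 0.1069]
tcp_rot: [-0.069, 1.569, -0.065]
wrist_force: [1.2, -0.1, -1.0]
opening: 0.0369
```

```bash
python3 -c "
from h import *
st()
s=bot.camera('scene')[:,:,::-1]
cv2.imwrite('pics/s14.png',cv2.resize(s[200:270,215:305],(771,600),interpolation=2))"
```

```text
t29.23 tcp [502.8  93.4 106.9] jaw deg 90.18 down [ 0.001 -0.    -1.   ] F [ 1.2 -0.1 -1. ] M [-0.12 -0.01 -0.09] open 36.9 q6 -1.61
```

View pics/s14.png

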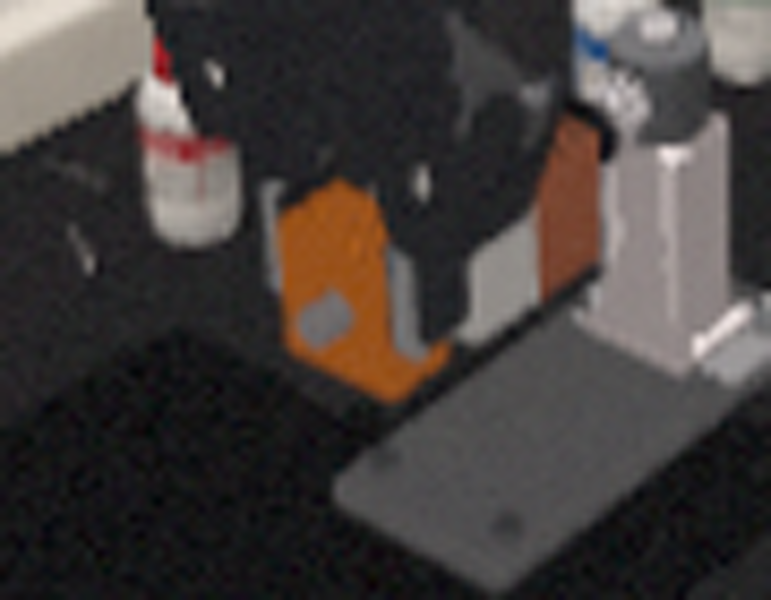

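Emit:
step_arm:
  moves:
    - [[0.15,0,0,0,3],[0.15,0,0,0,3],[0.15,0,0,0,3],[0.15,0,0,0,3],[0.15,0,0,0,3],[0.15,0,0,0,3],[0.15,0,0,0,3],[0.15,0,0,0,3],[0.15,0,0,0,3],[0.05,0,0,0,3]]

```text
clock: 30.12
ee_pos: [0.5161, 0.0935, 0.1068]
tcp_rot: [-3.009, 1.571, -3.006]
wrist_force: [-2.1, -0.5, -1.9]
opening: 0.0371
```

```bash
python3 -c "
from h import *
st()"
```

```text
t30.12 tcp [516.1  93.5 106.8] jaw deg 90.18 down [-0. -0. -1.] F [-2.1 -0.5 -1.9] M [-0.15  0.18  0.  ] open 37.1 q6 -1.61
```

Emit:
step_arm:
  moves:
    - [[0.1,0,0,0,3],[0.1,0,0,0,3],[0.1,0,0,0,3],[0.1,0,0,0,3],[0.1,0,0,0,3],[0.1,0,0,0,3],[0.1,0,0,0,3],[0,0,0,0,3],[0,0,0,0,3],[0,0,0,0,3]]

```text
clock: 30.95
ee_pos: [0.5218, 0.0936, 0.1066]
tcp_rot: [3.089, 1.568, 3.092]
wrist_force: [-5.1, -0.3, -0.2]
opening: 0.0371
```

```bash
python3 -c "
from h import *
st()
s=bot.camera('scene')[:,:,::-1]
cv2.imwrite('pics/s15.png',cv2.resize(s[200:270,215:305],(771,600),interpolation=2))"
```

```text
t30.95 tcp [521.8  93.6 106.6] jaw deg 90.18 down [-0.002  0.    -1.   ] F [-5.1 -0.3 -0.2] M [-0.14  0.75 -0.09] open 37.1 q6 -1.61
```

View pics/s15.png

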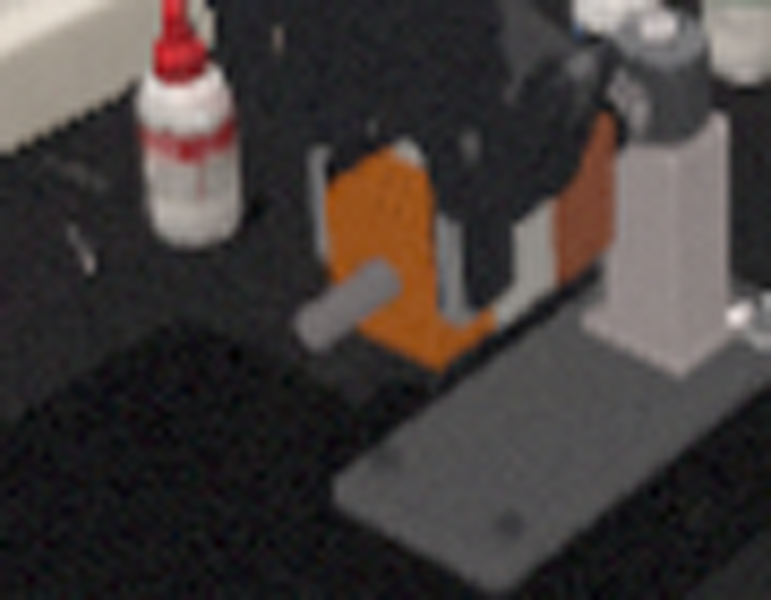

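Emit:
step_arm:
  moves:
    - [[0.1,0,0,0,3],[0.1,0,0,0,3],[0.1,0,0,0,3],[0.1,0,0,0,3],[0.1,0,0,0,3],[0,0,0,0,3],[0,0,0,0,3],[0,0,0,0,3],[0,0,0,0,3],[0,0,0,0,3]]

```text
clock: 31.83
ee_pos: [0.5276, 0.0936, 0.1067]
tcp_rot: [2.96, 1.57, 2.964]
wrist_force: [-4.6, -0.5, -0.9]
opening: 0.0371
```

```bash
python3 -c "
from h import *
st()
s=bot.camera('scene')[:,:,::-1]
cv2.imwrite('pics/s16.png',cv2.resize(s[200:270,215:305],(771,600),interpolation=2))"
```

```text
t31.83 tcp [527.6  93.6 106.7] jaw deg 90.18 down [-0.001  0.    -1.   ] F [-4.6 -0.5 -0.9] M [-0.07  0.79 -0.07] open 37.1 q6 -1.61
```

View pics/s16.png

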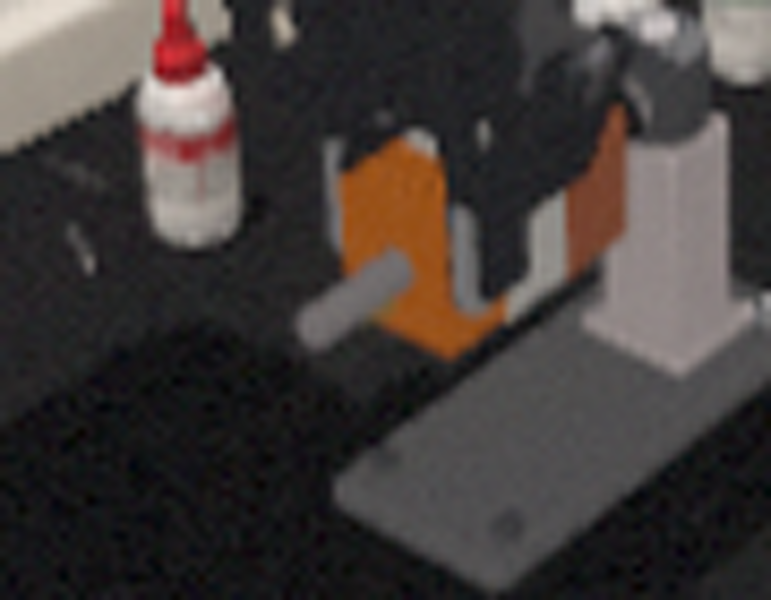

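Emit:
step_arm:
  moves:
    - [[0.1,0,0,0,3],[0.1,0,0,0,3],[0,0,0,0,3],[0,0,0,0,3],[-0.1,0,0,0,3],[-0.1,0,0,0,3],[-0.1,0,0,0,3],[-0.1,0,0,0,3],[0,0,0,0,3],[0,0,0,0,3]]

```text
clock: 32.72
ee_pos: [0.5259, 0.0935, 0.1068]
tcp_rot: [2.095, 1.571, 2.099]
wrist_force: [-3.6, -0.1, -0.8]
opening: 0.0376
```

```bash
python3 -c "
from h import *
st()"
```

```text
t32.72 tcp [525.9  93.5 106.8] jaw deg 90.18 down [-0.  0. -1.] F [-3.6 -0.1 -0.8] M [ 0.01  0.69 -0.07] open 37.6 q6 -1.61
```

Emit:
step_arm:
  moves:
    - [[-0.1,0,0,0,3],[-0.1,0,0,0,3],[-0.1,0,0,0,3],[0,0,0,0,3],[0,0,0,0,3],[0,0,0,0,3],[0,0,0,0,3],[0,0,0,0,3],[0,0,0,0,3],[0,0,0,0,3]]

```text
clock: 33.55
ee_pos: [0.5238, 0.0934, 0.107]
tcp_rot: [-0.018, 1.569, -0.015]
wrist_force: [0.5, -1.1, -0.9]
opening: 0.0373
```

```bash
python3 -c "
from h import *
st()"
```

```text
t33.55 tcp [523.8  93.4 107. ] jaw deg 90.17 down [ 0.002 -0.    -1.   ] F [ 0.5 -1.1 -0.9] M [ 0.01 -0.04 -0.05] open 37.3 q6 -1.61
```

The wrist load went from -3.6 N to about 0 over a 2 mm retreat, so the catch has taken the spring load. I'll release.

Emit:
step_arm:
  moves:
    - [[0,0,-0.1,0,3],[0,0,0,0,4.0],[0,0,0,0,4.6],[0,0,0,0,5.5],[0,0,0,0,6],[0,0,0,0,6],[0,0,0.5,0,6],[0,0,1.5,0,6],[0,0,2.5,0,6],[0,0,3,0,6]]

```text
clock: 34.38
ee_pos: [0.5216, 0.0935, 0.1805]
tcp_rot: [3.105, 1.567, 3.108]
wrist_force: [0.9, 0.3, -0.3]
opening: 0.0602
```

Emit:
step_arm:
  moves:
    - [[0,-1.5,1,0,6],[-0.5,-3,0,0,6],[-0.5,-3.5,0,0,6],[-0.5,-3.5,0,0,6],[-0.5,-3.5,0,0,6],[-0.5,-3.5,0,0,6],[-0.5,-3.5,0,0,6],[-0.5,-3,0,0,6],[0,-1,0,0,6],[0,0,0,0,6]]

```text
clock: 35.22
ee_pos: [0.4883, -0.1691, 0.1912]
tcp_rot: [-0.61, 1.569, -0.611]
wrist_force: [-0.0, 0.2, 0.0]
opening: 0.06
```

```bash
python3 -c "
from h import *
st()
s=bot.camera('scene')[:,:,::-1];t=bot.camera('top')[:,:,::-1]
cv2.imwrite('pics/t17f.png',t);cv2.imwrite('pics/s17f.png',s)
cv2.imwrite('pics/s17.png',np.hstack([cv2.resize(s[200:270,225:295],(400,400),interpolation=2),cv2.resize(t[200:290,225:315],(400,400),interpolation=2)]))"
```

```text
t35.22 tcp [ 488.3 -169.1  191.2] jaw deg 89.95 down [ 0.002 -0.001 -1.   ] F [-0.   0.2  0. ] M [-0.01  0.05 -0.03] open 60.0 q6 -2.12
```

View pics/s17.png

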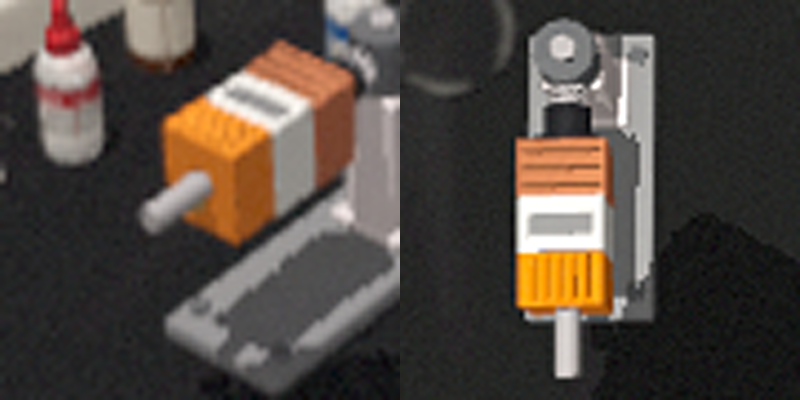

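View pics/t17f.png

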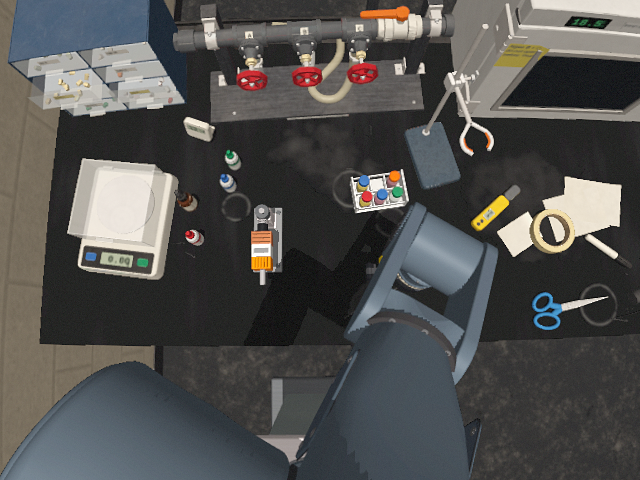

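```bash
python3 -c "
from h import *
t=cv2.imread('pics/t17f.png'); h=cv2.cvtColor(t,cv2.COLOR_BGR2HSV)
for r in range(226,276,1): print(r,h[r,256],end=' ' if r%5 else '\n')
print()
g=cv2.cvtColor(t,cv2.COLOR_BGR2GRAY); print('rod end', [(r,int(g[r,262])) for r in range(281,290)])
print('old end rows', [(r,int(cv2.imread('pics/top0.png',0)[r,262])) for r in range(281,290)])
for r in (268,269,270): print(r,onz('top',(257,r),.125)[:2], 'swivel dist', .6295-onz('top',(257,r),.125)[0])
s=cv2.imread('pics/s17f.png');cv2.imwrite('pics/s18.png',cv2.resize(s[180:330,170:420],(800,480)))
"
```

```text
226 [ 20   4 177] 227 [ 20   4 178] 228 [ 20   4 179] 229 [ 30   4 179] 230 [120   2 109]
231 [  9 150 158] 232 [ 11 159 231] 233 [ 11 159 185] 234 [ 11 160 174] 235 [ 11 149 228]
236 [ 12 149 230] 237 [ 12 163 163] 238 [ 11 154 213] 239 [ 11 149 232] 240 [ 11 146 231]
241 [ 11 162 164] 242 [ 11 154 212] 243 [ 10 129 228] 244 [ 14  21 255] 245 [ 30   1 255]
246 [ 30   3 255] 247 [ 30   2 255] 248 [ 30   5 165] 249 [ 20   4 171] 250 [ 23   6 174]
251 [ 30   4 171] 252 [ 15   8 186] 253 [  0   0 255] 254 [ 30   2 255] 255 [ 30   1 255]
256 [178  20 195] 257 [ 20 255 255] 258 [ 20 255 255] 259 [ 20 237 255] 260 [ 20 247 255]
261 [ 19 235 255] 262 [ 20 247 255] 263 [ 20 241 255] 264 [ 20 240 255] 265 [ 20 239 255]
266 [ 19 226 255] 267 [ 20 235 255] 268 [ 19 228 255] 269 [ 14 244 161] 270 [ 12 178 168]
271 [ 12  45 165] 272 [60  7 76] 273 [20 24 32] 274 [17 45 40] 275 [83 26 39]

rod end [(281, 214), (282, 215), (283, 216), (284, 200), (285, 41), (286, 34), (287, 32), (288, 32), (289, 41)]
old end rows [(281, 203), (282, 203), (283, 204), (284, 189), (285, 39), (286, 33), (287, 35), (288, 31), (289, 31)]
268 [0.5120665 0.1010212] swivel dist 0.11743350113915152
269 [0.51006131 0.10100725] swivel dist 0.11943868701015148
270 [0.50805741 0.10099344] swivel dist 0.12144258815241515
```

View pics/s18.png

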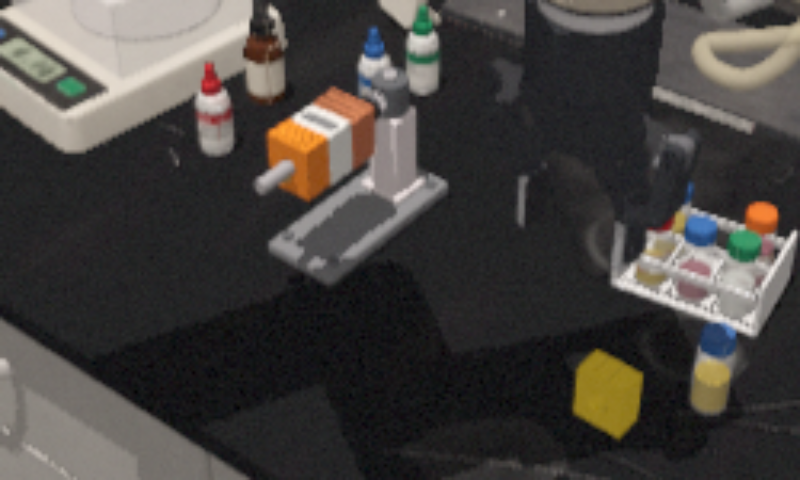

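The cap's near face measures about 118–119 mm from the swivel, which is right at the catch face. The stack has no gaps, the bottles are standing and the arm is clear. I'll hand in.

```bash
python3 -c "
from bench import bot
print(bot.sign_off())"
```

```text
the job is handed in; nothing more can be done
None
```

I threaded the tile, then the white spacer, then the orange cap onto the rod, pushed the cap past the catch, and handed the job in at about 35 s. No verdict was reported.

- **Snap-in:** backing off, the wrist load fell from about -3.6 N to zero over 2 mm, so the catch is holding the spring. The largest wrist force I read while pushing was about 5 N. That was only checked at the end of each move, and the force on the stand itself can't be measured directly.
- **Final pictures:** tile, spacer and cap sit tight together in that order. The cap's near face is about 118–119 mm from the swivel, against 119 mm for the catch face.
- **Bystanders and rod:** all three bottles are upright, and the two near the stand (red and amber) look unmoved. I checked the blue vial only for being upright. The rod end is in the same pixel row as at the start.
- **Disagreements:** none that affected the result. The two cameras differed by 1–2 pixels on the rod end and on the spacer, which is within the calibration error. No check failed.

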